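# Hang the tool caddy on the twin-pin stand

### The arm

A 6-joint arm with a two-finger parallel gripper is mounted at the origin on the work surface. World frame = base frame: x ahead of the robot, y to its left, z up, the work surface at z = 0. Lengths are in m, angles in rad, forces in N, time in s.
With the tool pointing down it reaches from about 0.3 to 0.875 m from the base axis. Payload 6.4 kg.
Tool frame: the origin (TCP) lies midway between the tips of the shut fingers; the grasp point (between the pads) lies 19 mm behind it (ctrl.pinch_z is the distance from the TCP to the grasp point, in m); z points along the fingers, y is the line along which they close (so a half turn about z gives the same grasp; the last joint's range is limited). The gripper opens to 85 mm and grips with 20 to 120 N. Pads are 22 mm wide; open, the fingers measure 114 mm over their backs; the gripper's body (76 mm by 85 mm) begins 54 mm behind the grasp point. The pads swing forward as they close: fully open they stand 13 mm farther back than shut.
Start: joints at [1.127, 0.181, 1.607, -0, 1.354, -0.206], TCP at [0.135, 0.559, 0.231] pointing down, gripper open.
Joint ranges: [-2.99, 2.99], [-0.89, 2.07], [0.3, 2.58], [-1.14, 4.28], [0, 2.63], [-3.12, 3.12]. Speed limits (rad/s): [2.57, 2.57, 3.01, 3.14, 3.14, 3.14].

### API

Orientations are given as a unit quaternion [w, x, y, z].
In Python, from bench import ctrl gives the robot as it stands.
- The arm moves only by the tool apply_moves, never from a script. Its argument "moves" is a list of rows, each an object with "jaw": the opening, from 0 (shut) to 1 (fully open); "offset": the shift along the tool's x, y, z in mm, a list of three; "rot": the turn, a rotation vector about the tool's x, y, z in degrees, a list of three. In form: [{"jaw": jaw, "offset": [dx, dy, dz], "rot": [ax, ay, az]}, ...]. A call has exactly 5 rows; each row shifts and turns the commanded pose from where the row before left it, along the tool's axes as they then stand; what a row does not reach is not made up. A row lasts 1/8 s, in which the tool goes at most 62.5 mm and 10.7 degrees, less where a joint would pass 70% of its speed; a pose out of reach is approached as far as the arm can. A call is refused whole if a number of a shift passes 62.5 or a number of a turn 10.7, either way. A call with a gripper value outside its range is refused whole. The fingers move at their own pace and stop on an object; the grip force is fixed at half the most. Time passes only in rows, so rows that do not move let the fingers close, or fill a call up. It gives the time, the measured TCP pose, the force, the opening and the grip force at its end, in the units of the state.
- ctrl.get_obs(): the state, without advancing time (a new reading comes with each control period).
- ctrl.camera(name): name is "side" or "top" or "wrist"; returns (picture, depth): 400x640x3 uint8, red, green, blue; 400x640 float32, m along the optical axis (not along the pixel's ray), 0 where there is no reading.
- ctrl.camera_params(name): a dict with "K" (3x3 intrinsics, pixels), "dist" ([k1, k2, p1, p2, k3] as OpenCV has them; the pictures are not rectified), "cam_to_world" (4x4, takes a point from camera to world coordinates); the wrist camera has in their place "mount" (4x4, takes a point from camera to tool coordinates, whose origin is the TCP and whose axes are the flange's). Camera axes: x right, y down, z forward; pixel columns grow to the right and rows downward; lengths in m; the calibration is good to about 2 mm. A picture is of the moment at which its call begins: read the wrist's pose just before it. camera_params takes no time and is no camera call.
- ctrl.hand_in(): hands the job in; it is judged then, once.
Trained networks look in the newest picture that a camera, given by its name, has taken for a name from the list of things; names that differ only in an ending like _2 or _b are one class to them, and where a whole thing is asked for, a point or a joint stands for the part that bears it (a point fixed in the world has none). Each returns a list of dicts, best first, with "score" (0 to 1); they miss things now and then, are a little off and sometimes report something else, mostly with a low value. They report only what shows in the picture. A call takes as long as a camera call.
- ctrl.outline_of(camera, target): "region" (400x640 bool, what is visible of it) and "position" ([column, row] in pixels, amid what is visible of it).
The state is a dict: "time_s": time; "q": joint angles; "dq": joint speeds; "joint_efforts": joint torques, N m; "eef_pos": TCP position; "eef_rot": TCP orientation; "wrist_force": force on the tool from outside, world axes, zero at the start; "torque": the same for the moment, N m; "opening": opening from 0.0 (shut) to 1.0 (fully open); "grasp_force": force on a finger pad.
Only numpy, scipy, OpenCV 4.12 (cv2) and the standard library are available. Lean on these libraries where they do the work, as an engineer would, in place of code of your own. Each camera call takes 0.05 s, during which the arm holds its last target. There are 200 camera calls.

### The job

Lift the blue tool caddy by its yellow upright grip and hang it on the grey stand: find both orange pins with the two holes of its rear flange, then press it gently down past the white roller catch until the flange lies flat on the pin bar, and let go. Work by feel and never force it against the stand, and leave the glue bottle, the tape roll and the clip box standing where they are.

Things in the scene. Friction and masses are not known exactly. Their poses are not given: they have to be found in the camera images.
- caddy: Loose tool caddy, about 0.22 to 0.45 kg, upright on the table. Origin: centre of its cup's underside; z up, x to its rear flange, y along its length. Blue open cup 50 (x) by 120 (y) by 84 mm high; nothing in it stands above the rim. Steel flange 6 mm thick behind the cup, x = 25 to 70, y = -60 to 60, underside at z = 84 mm. Yellow grip upright on the flange. Hung, its x lies along the stand's x.
- caddy_seat (a point): Point of the caddy midway between the two flange holes, level with the flange's underside (caddy frame 47.5, 0, 84 mm); axes as the caddy's. The holes are 10 by 10 mm, square, right through the flange, their centres 40 mm to either side of this point along y.
- caddy_grip (a point): Point inside the yellow grip on its centre line (caddy frame 47.5, 0, 136 mm), 14 mm below its top. The grip is a block 14 (x) by 50 (y) by 60 mm high, z = 90 to 150 mm in the caddy frame, straight above caddy_seat. Hold it by its top 30 mm, closing along x: lower down, opening fingers would meet the roller of the stand.
- stand: Fixed stand. Origin: centre of its base's underside on the table; z up, y along its rail, x to its rear. Wooden base 160 (x) by 200 by 14 mm, two posts, aluminium rail, top at z = 118 mm, on it a grey pin bar 140 (y) by 12 mm, x = -16.5 to 14.5, its flat top (the seat) at z = 130 mm. Hung, the caddy's cup is in front (-x) of the bar, 6 mm clear of it, underside 46 mm above the table.
- stand_seat (a point): Stand frame 0, 0, 130 mm: rail's middle, seat level; stand axes. Two orange upright pins 80 mm apart along y on x = 0: 8 mm thick, 34 mm high, top 8 mm tapering to a 6 mm tip. The pin bar was clamped up to 18 mm off the rail's middle along y, either way; this shift s is NOT in the measured poses (feel or see it): pins at y = s - 40, s + 40. It holds against pushes under 60 N.
- stand_catch (a point): Stand frame 28.5, 0, 143 mm: axis of the white roller (20 mm thick, 20 long in y) if s = 0; it shifts with the pins. Sprung, it yields to the rear. The flange's rear edge meets it with the flange's underside about 21 mm above the seat; some 5 to 15 N down push past it (the caddy's weight does not), it snaps over near the bottom and then holds the flange down.
- glue: Bystander: black glue bottle, radius 27 mm, 150 mm high, standing; origin at the centre of its underside.
- tape: Bystander: white tape roll lying flat, outer radius 37 mm, 25 mm high; origin at the centre of its underside.
- clipbox: Bystander: cardboard clip box 55 by 75 by 35 mm; origin at the centre of its underside.

How it is judged:
By the outcome, as a careful person would: the job done as asked, in the order asked, and still so for the second after the job is handed in, with the robot touching nothing.
It also fails if it takes over 72 s, if anything falls off the work surface, if the arm or the gripper's body presses on something with over 40 N, if the wrist force passes 120 N, or if a joint passes its speed limit or range.

## Working session

There is one attempt and no reset: what is moved stays moved. The work goes in short steps, Python scripts to look and compute and a tool call to move; the robot and the scene stay as the last step left them, time stands still between calls to the robot, and variables do not carry over. Pictures are saved under pics/ and viewed, at most 10 in all, crops included, and the job is handed in when it is done.

Besides the shell and the picture viewer there is one more tool, called after "Call:" as name(argument=value, ...) on one line, values as JSON. apply_moves: Moves the arm, as the interface text tells. Its arguments: {"type":"object","properties":{"moves":{"type":"array"}},"required":["moves"]}

```bash
mkdir -p pics; ls
cat > h.py <<'E'
import numpy as np, cv2
from bench import ctrl
from scipy.spatial.transform import Rotation as R
def pose():
    o=ctrl.get_obs(); q=np.array(o['eef_rot']); T=np.eye(4)
    T[:3,:3]=R.from_quat(q[[1,2,3,0]]).as_matrix(); T[:3,3]=o['eef_pos']; return T
def shot(name,fn=None):
    T=pose(); im,d=ctrl.camera(name); p=ctrl.camera_params(name)
    M=np.array(p['cam_to_world']) if 'cam_to_world' in p else T@np.array(p['mount'])
    if fn: cv2.imwrite('pics/'+fn,im[:,:,::-1])
    K=np.array(p['K']);D=np.array(p['dist'])
    return im,d,K,D,M
def cloud(d,K,D,M):
    v,u=np.mgrid[0:400,0:640]
    r=cv2.undistortPoints(np.stack([u.ravel(),v.ravel()],1).astype(np.float64)[:,None],K,D)[:,0]
    z=d.ravel(); P=np.c_[r*z[:,None],z]@M[:3,:3].T+M[:3,3]
    P[z==0]=np.nan
    return P.reshape(400,640,3)
E
python3 - <<'E'
from h import *
o=ctrl.get_obs(); print({k:np.round(v,3) for k,v in o.items()}); print(np.round(pose(),3))
for n in ['top','side']:
    im,d,K,D,M=shot(n,n+'0.png'); P=cloud(d,K,D,M); np.save(n+'P.npy',P); np.save(n+'I.npy',im)
    print(n,M[:3].round(3).tolist())
    for t in ['caddy','caddy_grip','stand','stand_catch','glue','tape','clipbox']:
        for r in ctrl.outline_of(n,t)[:2]:
            m=r['region']; p=P[m]; print(t,round(r['score'],2),np.round(r['position']),m.sum(),np.nanmedian(p,0).round(3),np.nanpercentile(p,[2,98],0).round(3).tolist())
E
```

```text
pics
{'time_s': np.float64(0.0), 'q': array([ 1.127,  0.182,  1.608,  0.   ,  1.354, -0.206]), 'dq': array([ 0.   , -0.001,  0.001, -0.   , -0.   ,  0.   ]), 'joint_efforts': array([ 1.0000e-03, -4.4487e+01, -3.5134e+01, -0.0000e+00,  9.0000e-03,
        0.0000e+00]), 'eef_pos': array([0.135, 0.558, 0.23 ]), 'eef_rot': array([-0.   ,  0.119,  0.993, -0.001]), 'wrist_force': array([-0.808, -0.512, -0.054]), 'torque': array([-0.011,  0.006, -0.032]), 'grasp_force': np.float64(0.0), 'opening': np.float64(1.0)}
[[-0.972  0.236 -0.001  0.135]
 [ 0.236  0.972 -0.002  0.558]
 [ 0.    -0.002 -1.     0.23 ]
 [ 0.     0.     0.     1.   ]]
top [[0.002, -0.981, 0.192, 0.413], [-1.0, -0.005, -0.018, 0.108], [0.018, -0.192, -0.981, 1.019]]
caddy 0.84 [441. 217.] 2644 [ 0.556 -0.207  0.077] [[0.499, -0.274, 0.005], [0.614, -0.143, 0.152]]
caddy_grip 0.86 [443. 220.] 2568 [ 0.556 -0.207  0.078] [[0.499, -0.273, 0.014], [0.612, -0.143, 0.152]]
stand 0.82 [276. 201.] 5305 [0.589 0.184 0.017] [[0.521, 0.089, 0.012], [0.673, 0.28, 0.151]]
stand_catch 0.57 [278. 201.] 5282 [0.589 0.183 0.017] [[0.521, 0
[... 590 characters left out ...]
8, -0.744, 0.843]]
caddy 0.92 [402. 299.] 3236 [ 0.549 -0.219  0.073] [[0.494, -0.273, 0.001], [0.61, -0.144, 0.149]]
caddy_grip 0.91 [402. 296.] 3197 [ 0.548 -0.219  0.073] [[0.493, -0.273, 0.005], [0.599, -0.146, 0.149]]
stand 0.64 [310. 193.] 3832 [0.588 0.172 0.014] [[0.517, 0.085, 0.003], [0.669, 0.28, 0.148]]
stand_catch 0.89 [312. 194.] 3796 [0.588 0.171 0.014] [[0.517, 0.084, 0.004], [0.666, 0.277, 0.149]]
glue 0.66 [389. 197.] 777 [0.727 0.023 0.078] [[0.713, 0.007, 0.002], [0.753, 0.05, 0.15]]
tape 0.71 [289. 280.] 646 [ 0.392 -0.019  0.022] [[0.356, -0.055, -0.002], [0.43, 0.019, 0.026]]
clipbox 0.87 [241. 166.] 520 [0.497 0.403 0.032] [[0.471, 0.375, -0.0], [0.531, 0.447, 0.037]]
```

Run:
```python
import cv2,numpy as np
a=cv2.imread('pics/top0.png')[120:320,150:500];b=cv2.imread('pics/side0.png')[110:390,200:500]
a=cv2.resize(a,None,fx=2,fy=2)[:, :]; a=cv2.resize(a,(500,286)); b=cv2.resize(b,(300,280))
import h
A=cv2.resize(cv2.imread('pics/top0.png')[120:320,150:500],(700,300*4//3-100)); 
B=cv2.resize(cv2.imread('pics/side0.png')[110:390,200:500],(321,300))
c=np.zeros((600,700,3),np.uint8); c[:300]=A[:300]; c[300:600,:321]=B
cv2.imwrite('pics/c0.png',c)
# geometry
for n in ['top','side']:
    P=np.load(n+'P.npy'); I=np.load(n+'I.npy').astype(int); r,g,bb=I[...,0],I[...,1],I[...,2]
    X=P[...,0];Y=P[...,1];Z=P[...,2]
    yel=(r>120)&(g>100)&(bb<0.5*r)&(Z>0.14)&(X>.45)&(X<.67)&(Y<-.1)&(Y>-.32)
    print(n,'grip top',yel.sum(),np.nanmean(P[yel],0).round(4), cv2.minAreaRect((P[yel][:,:2]*1000).astype(np.float32)))
    cad=(X>.45)&(X<.67)&(Y<-.1)&(Y>-.32)&(Z>.08)&(Z<.1)
    print('rim/flange',cad.sum(),cv2.minAreaRect((P[cad][:,:2]*1000).astype(np.float32)))
    st=(X>.48)&(X<.72)&(Y>.05)&(Y<.32)&(Z>.006)&(Z<.022)
    print('base',st.sum(),cv2.minAreaRect((P[st][:,:2]*1000).astype(np.float32)))
    bar=(X>.48)&(X<.72)&(Y>.05)&(Y<.32)&(Z>.122)&(Z<.138)
    print('bar',bar.sum(),cv2.minAreaRect((P[bar][:,:2]*1000).astype(np.float32)))
    pin=(X>.48)&(X<.72)&(Y>.05)&(Y<.32)&(Z>.136)&(r>bb*1.7)&(r>100)
    for k in (Y<.185,Y>=.185): print('pin',(pin&k).sum(),np.nanmean(P[pin&k],0).round(4))
```

```text
top grip top 112 [ 0.5824 -0.2226  0.1515] ((582.826171875, -222.2628631591797), (48.2170295715332, 12.642386436462402), 66.11353302001953)
rim/flange 961 ((560.666015625, -212.65989685058594), (121.00984191894531, 96.9007568359375), 65.85380554199219)
base 3706 ((601.2329711914062, 185.45016479492188), (268.7178039550781, 236.15646362304688), 89.81534576416016)
bar 1022 ((618.8213500976562, 186.63653564453125), (186.63400268554688, 72.75184631347656), 86.7586669921875)
pin 8 [0.5967 0.1577 0.164 ]
pin 7 [0.6004 0.2367 0.1639]
side grip top 144 [ 0.5792 -0.223   0.1485] ((580.2268676757812, -221.07594299316406), (48.92858123779297, 13.776008605957031), 66.58979797363281)
rim/flange 1049 ((557.8494873046875, -211.11849975585938), (121.49801635742188, 97.7536849975586), 66.58505249023438)
base 2278 ((620.2767944335938, 170.57546997070312), (227.13662719726562, 210.38079833984375), 87.1623764038086)
bar 555 ((619.43310546875, 196.6295928955078), (143.61746215820312, 78.41873931884766), 86.1724624633789)
pin 23 [0.5942 0.1563 0.1527]
pin 22 [0.598  0.2363 0.1495]
```

View pics/c0.png

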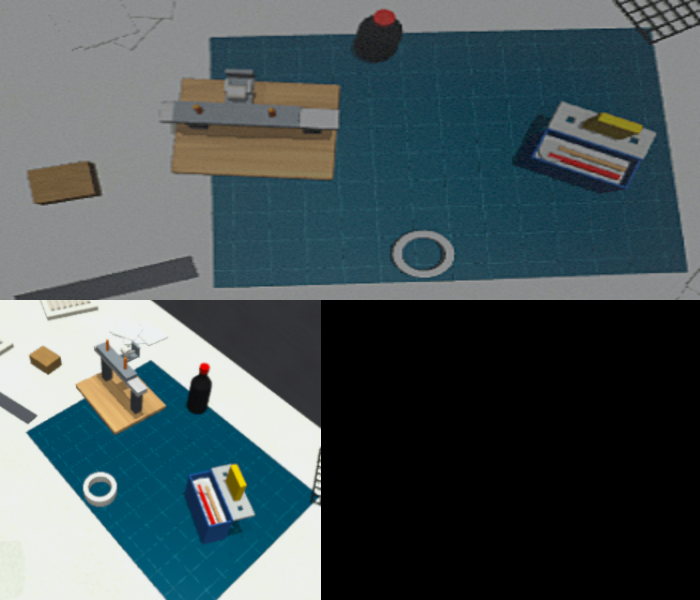

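```bash
cat >> h.py <<'E'
def plan(p,yaw,n,jaw=1.0):
    """rows to bring TCP to p (m) with tool down, tool y at yaw (deg) in world; shift first (pre-turn axes) then turn"""
    T=pose(); y=np.radians(yaw); Y=np.array([np.cos(y),np.sin(y),0]); Z=np.array([0,0,-1.]); X=np.cross(Y,Z)
    G=np.c_[X,Y,Z]; rv=R.from_matrix(T[:3,:3].T@G).as_rotvec(); d=(np.array(p)-T[:3,3])*1000/n
    Rk=T[:3,:3]
    print('dist',np.round(d*n,1),'rot',np.degrees(rv).round(2))
    for k in range(n):
        print(k,(Rk.T@d).round(1).tolist(),np.degrees(rv/n).round(2).tolist()); Rk=Rk@R.from_rotvec(rv/n).as_matrix()
def st():
    o=ctrl.get_obs(); T=pose(); print('t',round(float(o['time_s']),2),'tcp',T[:3,3].round(4),'yawY',np.degrees(np.arctan2(T[1,1],T[0,1])).round(2),'z',T[:3,2].round(4),'F',np.round(o['wrist_force'],2),'M',np.round(o['torque'],3),'op',o['opening'].round(3),'g',o['grasp_force'].round(1))
E
python3 - <<'E'
from h import *
st(); print(np.array(ctrl.camera_params('wrist')['mount']).round(3).tolist())
plan([.575,-.220,.27],-24,20)
E
```

```text
Traceback (most recent call last):
  File "h.py", line 28, in st
    o=ctrl.get_obs(); T=pose(); print('t',round(float(o['time_s']),2),'tcp',T[:3,3].round(4),'yawY',np.degrees(np.arctan2(T[1,1],T[0,1])).round(2),'z',T[:3,2].round(4),'F',np.round(o['wrist_force'],2),'M',np.round(o['torque'],3),'op',o['opening'].round(3),'g',o['grasp_force'].round(1))
                                                                                                                                                                                                                                          ^^^^^^^^^^^^^^^^^^
AttributeError: 'float' object has no attribute 'round'
```

```bash
sed -i "s/o\['opening'\].round(3)/round(float(o['opening']),3)/; s/o\['grasp_force'\].round(1)/round(float(o['grasp_force']),1)/" h.py
python3 - <<'E'
from h import *
st(); print(np.array(ctrl.camera_params('wrist')['mount']).round(3).tolist())
plan([.575,-.220,.27],-24,20)
E
```

```text
t 0.8 tcp [0.1354 0.5588 0.2313] yawY 76.38 z [-0.  0. -1.] F [-0.65 -0.03  0.28] M [-0.011 -0.    -0.011] op 0.999 g 0.0
[[-0.0, -0.956, -0.292, 0.074], [1.0, -0.0, -0.0, -0.0], [0.0, -0.292, 0.956, -0.143], [0.0, 0.0, 0.0, 1.0]]
dist [ 439.6 -778.8   38.7] rot [ -0.    -0.   100.38]
0 [-30.5, -32.7, -1.9] [-0.0, -0.0, 5.02]
1 [-33.3, -29.9, -1.9] [-0.0, -0.0, 5.02]
2 [-35.8, -26.8, -1.9] [-0.0, -0.0, 5.02]
3 [-38.0, -23.6, -1.9] [-0.0, -0.0, 5.02]
4 [-39.9, -20.2, -1.9] [-0.0, -0.0, 5.02]
5 [-41.5, -16.6, -1.9] [-0.0, -0.0, 5.02]
6 [-42.8, -12.9, -1.9] [-0.0, -0.0, 5.02]
7 [-43.8, -9.1, -1.9] [-0.0, -0.0, 5.02]
8 [-44.4, -5.3, -1.9] [-0.0, -0.0, 5.02]
9 [-44.7, -1.4, -1.9] [-0.0, -0.0, 5.02]
10 [-44.6, 2.5, -1.9] [-0.0, -0.0, 5.02]
11 [-44.3, 6.4, -1.9] [-0.0, -0.0, 5.02]
12 [-43.5, 10.3, -1.9] [-0.0, -0.0, 5.02]
13 [-42.5, 14.0, -1.9] [-0.0, -0.0, 5.02]
14 [-41.1, 17.7, -1.9] [-0.0, -0.0, 5.02]
15 [-39.4, 21.2, -1.9] [-0.0, -0.0, 5.02]
16 [-37.3, 24.6, -1.9] [-0.0, -0.0, 5.02]
17 [-35.1, 27.8, -1.9] [-0.0, -0.0, 5.02]
18 [-32.5, 30.7, -1.9] [-0.0, -0.0, 5.02]
19 [-29.7, 33.5, -1.9] [-0.0, -0.0, 5.02]
```

Call:
apply_moves(moves=[{"jaw":1,"offset":[-30.5,-32.7,-2],"rot":[0,0,5]},{"jaw":1,"offset":[-33.3,-29.9,-2],"rot":[0,0,5]},{"jaw":1,"offset":[-35.8,-26.8,-2],"rot":[0,0,5]},{"jaw":1,"offset":[-38,-23.6,-2],"rot":[0,0,5]},{"jaw":1,"offset":[-39.9,-20.2,-2],"rot":[0,0,5]}])

```text
time_s: 1.42
eef_pos: [0.2461, 0.363, 0.2415]
eef_rot: [0.0, 0.332, 0.943, 0.0]
wrist_force: [0.3, -0.0, 0.5]
opening: 1.001
grasp_force: 0.0
```

Call:
apply_moves(moves=[{"jaw":1,"offset":[-41.5,-16.6,-2],"rot":[0,0,5]},{"jaw":1,"offset":[-42.8,-12.9,-2],"rot":[0,0,5]},{"jaw":1,"offset":[-43.8,-9.1,-2],"rot":[0,0,5]},{"jaw":1,"offset":[-44.4,-5.3,-2],"rot":[0,0,5]},{"jaw":1,"offset":[-44.7,-1.4,-2],"rot":[0,0,5]}])

```text
time_s: 2.05
eef_pos: [0.3566, 0.1684, 0.2517]
eef_rot: [0.0, 0.528, 0.849, 0.0]
wrist_force: [0.3, 0.1, 0.1]
opening: 0.999
grasp_force: 0.0
```

Call:
apply_moves(moves=[{"jaw":1,"offset":[-44.6,2.5,-2],"rot":[0,0,5]},{"jaw":1,"offset":[-44.3,6.4,-2],"rot":[0,0,5]},{"jaw":1,"offset":[-43.5,10.3,-2],"rot":[0,0,5]},{"jaw":1,"offset":[-42.5,14,-2],"rot":[0,0,5]},{"jaw":1,"offset":[-41.1,17.7,-2],"rot":[0,0,5]}])

```text
time_s: 2.68
eef_pos: [0.4671, -0.0261, 0.2616]
eef_rot: [0.0, 0.7, 0.714, 0.0]
wrist_force: [0.6, 0.5, 0.1]
opening: 1.0
grasp_force: 0.0
```

Call:
apply_moves(moves=[{"jaw":1,"offset":[-39.4,21.2,-2],"rot":[0,0,5]},{"jaw":1,"offset":[-37.3,24.6,-2],"rot":[0,0,5]},{"jaw":1,"offset":[-35.1,27.8,-2],"rot":[0,0,5]},{"jaw":1,"offset":[-32.5,30.7,-2],"rot":[0,0,5]},{"jaw":1,"offset":[-29.7,33.5,-2],"rot":[0,0,5]}])

```text
time_s: 3.3
eef_pos: [0.5781, -0.2202, 0.2713]
eef_rot: [0.0, 0.838, 0.546, 0.0]
wrist_force: [0.0, 0.6, -0.2]
opening: 1.001
grasp_force: 0.0
```

Run:
```python
from h import *
st()
im,d,K,D,M=shot('wrist','w1.png'); P=cloud(d,K,D,M); I=im.astype(int); r,g,bb=I[...,0],I[...,1],I[...,2]
X,Y,Z=[P[...,i] for i in range(3)]
yel=(r>100)&(g>80)&(bb<0.5*r)&(Z>0.14)
def f(n,m):
    m=cv2.morphologyEx(m.astype(np.uint8),cv2.MORPH_OPEN,np.ones((3,3)))>0
    if m.sum()>5: print(n,m.sum(),np.nanmean(P[m],0).round(4),cv2.minAreaRect((P[m][:,:2]*1000).astype(np.float32)))
f('grip',yel); f('fl',(Z>.08)&(Z<.1))
```

```text
t 3.3 tcp [ 0.5781 -0.2202  0.2713] yawY -23.8 z [ 2.e-04 -0.e+00 -1.e+00] F [ 0.01  0.56 -0.21] M [0.069 0.022 0.014] op 1.001 g 0.0
grip 776 [ 0.5822 -0.2212  0.1499] ((581.88720703125, -222.5084686279297), (48.970523834228516, 13.049309730529785), 66.0526351928711)
fl 4254 [ 0.5742 -0.2135  0.0892] ((558.4188232421875, -212.79376220703125), (119.94053649902344, 95.23292541503906), 66.22295379638672)
```

View pics/w1.png

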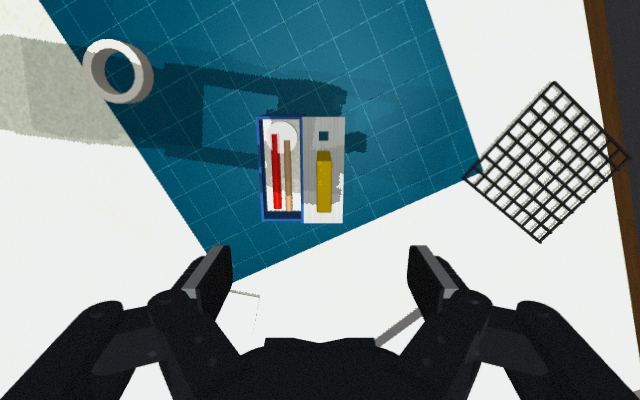

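Call:
apply_moves(moves=[{"jaw":1,"offset":[-0.4,4.4,30],"rot":[0,0,0.1]},{"jaw":1,"offset":[0,0,40],"rot":[0,0,0]},{"jaw":1,"offset":[0,0,40],"rot":[0,0,0]},{"jaw":1,"offset":[0,0,26],"rot":[0,0,0]},{"jaw":1,"offset":[0,0,15],"rot":[0,0,0]}])

```text
time_s: 3.98
eef_pos: [0.5806, -0.2204, 0.1186]
eef_rot: [-0.001, 0.837, 0.547, -0.001]
wrist_force: [0.1, -0.3, 0.1]
opening: 1.0
grasp_force: 0.0
```

Call:
apply_moves(moves=[{"jaw":0,"offset":[0,0,0],"rot":[0,0,0]},{"jaw":0,"offset":[0,0,0],"rot":[0,0,0]},{"jaw":0,"offset":[0,0,0],"rot":[0,0,0]},{"jaw":0,"offset":[0,0,0],"rot":[0,0,0]},{"jaw":0,"offset":[0,0,0],"rot":[0,0,0]}])

```text
time_s: 4.6
eef_pos: [0.5822, -0.2214, 0.1214]
eef_rot: [0.001, 0.837, 0.547, 0.001]
wrist_force: [0.3, -0.2, 3.0]
opening: 0.154
grasp_force: 59.1
```

```bash
python3 -c "
from h import *
st()"
```

```text
t 4.6 tcp [ 0.5822 -0.2214  0.1214] yawY -23.73 z [ 0.0021 -0.0012 -1.    ] F [ 0.25 -0.16  2.96] M [ 0.062 -0.082 -0.006] op 0.154 g 59.1
```

Call:
apply_moves(moves=[{"jaw":0,"offset":[0,0,-10],"rot":[0,0,0]},{"jaw":0,"offset":[0,0,-30],"rot":[0,0,0]},{"jaw":0,"offset":[0,0,-50],"rot":[0,0,0]},{"jaw":0,"offset":[0,0,-50],"rot":[0,0,0]},{"jaw":0,"offset":[0,0,-40],"rot":[0,0,0]}])

```text
time_s: 5.22
eef_pos: [0.5812, -0.2208, 0.3026]
eef_rot: [0.0, 0.837, 0.547, 0.0]
wrist_force: [0.3, 1.0, -2.7]
opening: 0.151
grasp_force: 58.9
```

```bash
python3 -c "
from h import *
st(); print(ctrl.camera_params('wrist')['K'])
plan([.575,.04,.30],-2.8,10,0)"
```

```text
t 5.22 tcp [ 0.5812 -0.2208  0.3026] yawY -23.72 z [ 7.e-04 -4.e-04 -1.e+00] F [ 0.35  0.96 -2.65] M [-0.056 -0.066 -0.008] op 0.151 g 58.9
[[300.56762777   0.         319.40511089]
 [  0.         300.56762777 192.6826895 ]
 [  0.           0.           1.        ]]
dist [ -6.2 260.8  -2.6] rot [ 4.000e-02  2.000e-02 -2.092e+01]
0 [23.6, -11.1, 0.3] [0.0, 0.0, -2.09]
1 [24.0, -10.2, 0.3] [0.0, 0.0, -2.09]
2 [24.4, -9.3, 0.3] [0.0, 0.0, -2.09]
3 [24.7, -8.4, 0.3] [0.0, 0.0, -2.09]
4 [25.0, -7.5, 0.3] [0.0, 0.0, -2.09]
5 [25.2, -6.6, 0.3] [0.0, 0.0, -2.09]
6 [25.5, -5.7, 0.3] [0.0, 0.0, -2.09]
7 [25.7, -4.7, 0.3] [0.0, 0.0, -2.09]
8 [25.8, -3.8, 0.3] [0.0, 0.0, -2.09]
9 [25.9, -2.8, 0.3] [0.0, 0.0, -2.09]
```

Call:
apply_moves(moves=[{"jaw":0,"offset":[27.5,-13,0],"rot":[0,0,-2.1]},{"jaw":0,"offset":[28,-12,0],"rot":[0,0,-2.1]},{"jaw":0,"offset":[28.5,-11,0],"rot":[0,0,-2.1]},{"jaw":0,"offset":[29,-10,0],"rot":[0,0,-2.1]},{"jaw":0,"offset":[29.3,-9,0],"rot":[0,0,-2.1]}])

```text
time_s: 5.85
eef_pos: [0.5764, -0.0671, 0.3001]
eef_rot: [-0.0, 0.783, 0.621, -0.0]
wrist_force: [-0.2, 0.9, -2.2]
opening: 0.154
grasp_force: 58.8
```

Call:
apply_moves(moves=[{"jaw":0,"offset":[29.5,-7.5,0],"rot":[0,0,-2.1]},{"jaw":0,"offset":[29.8,-6.5,0],"rot":[0,0,-2.1]},{"jaw":0,"offset":[30,-5.5,0],"rot":[0,0,-2.1]},{"jaw":0,"offset":[30,-4,0],"rot":[0,0,-2.1]},{"jaw":0,"offset":[30,-3,0],"rot":[0,0,-2]}])

```text
time_s: 6.48
eef_pos: [0.5737, 0.0846, 0.3002]
eef_rot: [-0.0, 0.724, 0.69, -0.0]
wrist_force: [1.2, 0.3, -1.9]
opening: 0.155
grasp_force: 58.8
```

```bash
cat > look.py <<'E'
from h import *
import sys
st()
im,d,K,D,M=shot('wrist',sys.argv[1]); P=cloud(d,K,D,M); I=im.astype(int); r,g,bb=I[...,0],I[...,1],I[...,2]
np.savez('w.npz',im=im,P=P,K=K,D=D,M=M)
X,Y,Z=[P[...,i] for i in range(3)]
m=((r>bb*1.7)&(r>90)&(Z>.135)&(Z<.175)&(X>.54)&(X<.66)).astype(np.uint8)
n,l,s,c=cv2.connectedComponentsWithStats(m)
for k in range(1,n):
    if s[k,4]>4: q=P[l==k]; t=q[q[:,2]>np.nanmax(q[:,2])-.005]; print(s[k],np.nanmean(q,0).round(4),'top',len(t),t.mean(0).round(4),np.ptp(t,0).round(4))
bar=(Z>.125)&(Z<.134)&(X>.54)&(X<.66)&(Y>.1)
print('bar',bar.sum(),cv2.minAreaRect((P[bar][:,:2]*1000).astype(np.float32)))
E
python3 look.py w2.png
```

```text
t 6.47 tcp [0.5737 0.0846 0.3002] yawY -2.76 z [-1.1e-03 -1.0e-04 -1.0e+00] F [ 1.16  0.34 -1.93] M [-0.035 -0.025  0.027] op 0.155 g 58.8
[337   0  10  16 122] [0.5989 0.2339 0.1546] top 46 [0.5995 0.2347 0.1632] [0.0058 0.0037 0.0046]
[335  98   9   9  65] [0.5946 0.1569 0.1609] top 48 [0.5952 0.1569 0.1635] [0.0063 0.0061 0.0048]
bar 4114 ((619.327880859375, 187.0797576904297), (116.2330093383789, 76.92992401123047), 87.35368347167969)
```

View pics/w2.png

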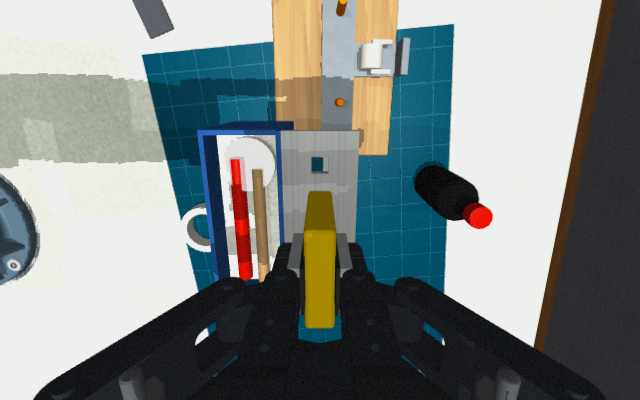

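```bash
python3 - <<'E'
from h import *
w=np.load('w.npz'); P,im,K,D,M=[w[k] for k in ['P','im','K','D','M']]; T=pose()
X,Y,Z=[P[...,i] for i in range(3)]; I=im.astype(int)
tl=lambda q:((q-T[:3,3])@T[:3,:3]*1000).round(1)
fl=(Z>.262)&(Z<.276); print('flange z',np.nanmedian(Z[130:220,285:300]))
m=np.zeros_like(fl); m[135:190,290:350]=True
hole=m&~fl&(Z<.25)
v,u=np.nonzero(hole); print(hole.sum(),u.min(),u.max(),v.min(),v.max())
def ray(u,v,z):
    r=cv2.undistortPoints(np.array([[[u,v]]],float),K,D)[0,0]; dr=M[:3,:3]@np.r_[r,1]; return M[:3,3]+dr*(z-M[2,3])/dr[2]
zf=.3002-.121+.09
# top-face hole from the brightness edges
lum=I.sum(2)
print(lum[150:178,319]); print(lum[164,305:335])
a=ray(u.min()-.5,v.min()-.5,zf);b=ray(u.max()+.5,v.max()+.5,zf); print('hole corners tool',tl(a),tl(b))
f=fl.copy(); f[:, :250]=False; print('flange',tl(np.nanpercentile(P[fl],[1],0)[0]))
q=tl(P[fl&(np.arange(640)[None]>283)]); print('flange tool pct',np.percentile(q,[1,99],0))
g=(I[...,0]>100)&(I[...,1]>80)&(I[...,2]<.5*I[...,0])&(Z>.32)
q=tl(P[g]);print('grip tool',np.percentile(q,[1,50,99],0))
yel=g
E
python3 - <<'E'
import cv2
im=cv2.imread('pics/w2.png')[110:230,270:370]; cv2.imwrite('pics/w2c.png',cv2.resize(im,None,fx=5,fy=5,interpolation=0))
E
```

```text
flange z 0.26890025584524824
222 312 327 157 170
[485 444 428 428 426 423 376 212 131 120 137 140 133 142 149 144 141 141
 124 134 122 236 252 321 402 416 414 422]
[423 418 426 428 439 420 295 127 137 123 138 140 134 121 149 124 128 183
 354 459 448 469 455 383 429 424 428 420 417 423]
hole corners tool [39.4 -3.9 31.1] [31.1  5.5 31.1]
flange [-34.2 -70.7  38. ]
flange tool pct [[-12.913 -20.913  29.5  ]
 [ 54.4    22.9    33.3  ]]
grip tool [[-28.5  -5.9 -30. ]
 [ -0.7   0.5 -28.6]
 [ 19.8   7.2 -20.9]]
```

View pics/w2c.png

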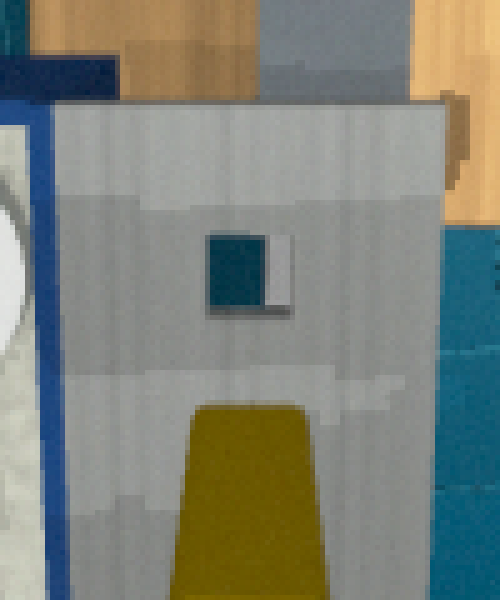

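Run:
```python
from h import *
T=pose(); st()
tl=lambda q:((q-T[:3,3])@T[:3,:3]*1000).round(1)
for n in ['top','side']:
    im,d,K,D,M=shot(n,n+'3.png'); P=cloud(d,K,D,M); I=im.astype(int); r,g,bb=I[...,0],I[...,1],I[...,2]
    t=tl(P); x,y,z=[t[...,i] for i in range(3)]
    m=(z>25)&(z<38)&(abs(x)<80)&(y>-80)&(y<40)
    q=t[m]; print(n,m.sum(),np.percentile(q,[1,99],0).round(1).tolist(), [(a,b,round(float(c),1)) for a,b,c in [cv2.minAreaRect(q[:,:2].astype(np.float32))]])
    # flange: plane fit
    f=m&(y>-18)&(y<22); q=t[f]; A=np.c_[q[:,:2],np.ones(len(q))]; c=np.linalg.lstsq(A,q[:,2],rcond=None)[0]; print('plane',c.round(3), np.percentile(q[:,0],[1,99]))
    yel=(r>90)&(g>70)&(bb<.5*r)&(abs(x)<40)&(abs(y)<20)&(z<20); print('yel',yel.sum(),np.percentile(t[yel],[2,98],0).round(1).tolist())
w=np.load('w.npz');t=tl(w['P']);f=(t[...,2]>25)&(t[...,2]<38)&(t[...,1]>-18)&(t[...,1]<20)&(t[...,0]>28)&(t[...,0]<56);q=t[f];A=np.c_[q[:,:2],np.ones(len(q))];print('wrist plane',np.linalg.lstsq(A,q[:,2],rcond=None)[0].round(3))
```

```text
t 6.53 tcp [0.5733 0.0882 0.3002] yawY -2.54 z [-0.0013  0.0028 -1.    ] F [-1.34  1.95 -2.47] M [-0.194  0.033  0.09 ] op 0.155 g 58.8
top 1130 [[-60.4, -70.3, 26.9], [58.6, 23.1, 37.6]] [((-1.0499992370605469, -22.900001525878906), (95.80000305175781, 120.0999984741211), 90.0)]
plane [2.0000e-03 3.0000e-03 2.9842e+01] [-60.1  58.4]Traceback (most recent call last):
  File "<stdin>", line 11, in <module>
    return _quantile_unchecked(
        a, q, axis, out, overwrite_input, method, keepdims, weights)
    return _ureduce(a,
                    func=_quantile_ureduce_func,
    ...<5 lines>...
                    overwrite_input=overwrite_input,
                    method=method)
    r = func(a, **kwargs)
    result = _quantile(arr,
                       quantiles=q,
    ...<2 lines>...
                       out=out,
                       weights=wgt)
    slices_having_nans = np.isnan(arr[-1, ...])
                                  ~~~^^^^^^^^^
IndexError: index -1 is out of bounds for axis 0 with size 0
```

Call:
apply_moves(moves=[{"jaw":0,"offset":[0,0,0],"rot":[0,0,0]},{"jaw":0,"offset":[0,0,0],"rot":[0,0,0]},{"jaw":0,"offset":[0,0,0],"rot":[0,0,0]},{"jaw":0,"offset":[0,0,0],"rot":[0,0,0]},{"jaw":0,"offset":[0,0,0],"rot":[0,0,0]}])

```text
time_s: 7.2
eef_pos: [0.5744, 0.0833, 0.3003]
eef_rot: [-0.0, 0.724, 0.689, -0.0]
wrist_force: [-0.3, -0.0, -3.2]
opening: 0.15
grasp_force: 58.8
```

```bash
python3 look.py w4.png
cat > rel.py <<'E'
from h import *
T=pose(); st()
tl=lambda q:((q-T[:3,3])@T[:3,:3]*1000).round(1)
for n in ['wrist','top','side']:
    im,d,K,D,M=shot(n); P=cloud(d,K,D,M); I=im.astype(int); r,g,bb=I[...,0],I[...,1],I[...,2]
    t=tl(P); x,y,z=[t[...,i] for i in range(3)]
    m=(z>25)&(z<38)&(abs(x)<80)&(y>-80)&(y<40)
    print(n,m.sum(),np.percentile(t[m],[1,99],0).round(1).tolist(), cv2.minAreaRect(t[m][:,:2].astype(np.float32)))
    m=(r>90)&(g>70)&(bb<.5*r)&(abs(x)<40)&(abs(y)<20)&(z<-20)
    if m.sum()>5: print(' grip',m.sum(),np.percentile(t[m],[2,98],0).round(1).tolist())
    # hole: not flange, inside flange band
    if n=='wrist':
        m=(np.nan_to_num(P[...,2])<.25); m[:140]=False; m[190:]=False; m[:,:295]=False; m[:,345:]=False
        m=(I.sum(2)<300)&m; k=cv2.connectedComponentsWithStats(m.astype(np.uint8)); print(k[2].tolist())
    m=((r>bb*1.7)&(r>80)&(P[...,2]>.135)&(P[...,2]<.175)&(P[...,0]>.56)&(P[...,0]<.64)&(P[...,1]>.13)&(P[...,1]<.26)).astype(np.uint8)
    nn,l,s,c=cv2.connectedComponentsWithStats(m)
    for k in range(1,nn):
        if s[k,4]>3: q=P[l==k]; tt=q[q[:,2]>np.nanmax(q[:,2])-.006]; print(' pin',s[k].tolist(),'top',len(tt),tt.mean(0).round(4),np.ptp(tt,0).round(4))
E
python3 rel.py
```

```text
t 7.2 tcp [0.5744 0.0833 0.3003] yawY -2.85 z [-0. -0. -1.] F [-0.28 -0.03 -3.22] M [-0.012 -0.085 -0.021] op 0.15 g 58.8
[335   0  10  15 111] [0.5989 0.2335 0.1527] top 28 [0.5994 0.2342 0.163 ] [0.0049 0.0026 0.0044]
[334  97   9   8  60] [0.5945 0.1568 0.1618] top 47 [0.5951 0.1569 0.1636] [0.0055 0.0061 0.0049]
bar 4133 ((619.3126831054688, 185.7410888671875), (116.17156982421875, 76.8029556274414), 87.22434997558594)
t 7.25 tcp [0.5743 0.0834 0.3003] yawY -2.84 z [-1.e-04 -0.e+00 -1.e+00] F [-0.09  0.35 -1.56] M [-0.03  -0.078 -0.003] op 0.154 g 58.8
wrist 8135 [[-29.4, -72.1, 29.7], [58.1, 22.1, 37.8]] ((7.100002288818359, -25.0), (95.60000610351562, 102.39999389648438), 90.0)
 grip 3188 [[-24.4, -6.4, -29.8], [23.1, 6.4, -22.3]]
[[0, 0, 640, 400, 255853], [312, 157, 16, 14, 147]]
 pin [335, 0, 11, 14, 111] top 38 [0.5993 0.2342 0.1623] [0.0066 0.0032 0.0057]
 pin [334, 97, 9, 8, 63] top 51 [0.5949 0.1568 0.1633] [0.0061 0.0061 0.0059]
top 1134 [[-60.4, -70.4, 27.3], [58.9, 23.7, 37.7]] ((-0.7590408325195312, -23.244918823242188), (120.01821899414062, 95.01665496826172), 0.28196510672569275)
 pin [247, 190, 3, 3, 8] top 4 [0.6008 0.2367 0.1671] [0.0023 0.0022 0.0018]
side 698 [[-61.2, -71.7, 26.0], [58.8, 22.0, 37.7]] ((-1.0848579406738281, -25.318851470947266), (96.27471923828125, 121.86225128173828), 89.58721160888672)
 grip 66 [[-25.4, -7.2, -30.2], [1.4, 5.6, -20.8]]
```

Call:
apply_moves(moves=[{"jaw":0,"offset":[25,4,0],"rot":[0,0,0]},{"jaw":0,"offset":[35,5,0],"rot":[0,0,0]},{"jaw":0,"offset":[35,5,0],"rot":[0,0,0]},{"jaw":0,"offset":[20.5,3,0],"rot":[0,0,0]},{"jaw":0,"offset":[0,0,0],"rot":[0,0,0]}])

```text
time_s: 8.02
eef_pos: [0.5969, 0.1992, 0.3]
eef_rot: [-0.0, 0.724, 0.69, -0.0]
wrist_force: [-0.6, -0.0, -2.9]
opening: 0.154
grasp_force: 58.8
```

Call:
apply_moves(moves=[{"jaw":0,"offset":[0,0,20],"rot":[0,0,0]},{"jaw":0,"offset":[0,0,30],"rot":[0,0,0]},{"jaw":0,"offset":[0,0,25],"rot":[0,0,0]},{"jaw":0,"offset":[0,0,14],"rot":[0,0,0]},{"jaw":0,"offset":[0,0,0],"rot":[0,0,0]}])

```text
time_s: 8.65
eef_pos: [0.5961, 0.1972, 0.2095]
eef_rot: [-0.001, 0.725, 0.689, -0.001]
wrist_force: [0.4, -0.2, -1.7]
opening: 0.153
grasp_force: 58.8
```

Call:
apply_moves(moves=[{"jaw":0,"offset":[0,0,0],"rot":[0,0,0]},{"jaw":0,"offset":[0,0,0],"rot":[0,0,0]},{"jaw":0,"offset":[0,0,0],"rot":[0,0,0]},{"jaw":0,"offset":[0,0,0],"rot":[0,0,0]},{"jaw":0,"offset":[0,0,0],"rot":[0,0,0]}])

```text
time_s: 9.28
eef_pos: [0.597, 0.1982, 0.2114]
eef_rot: [0.0, 0.724, 0.689, 0.0]
wrist_force: [0.7, 0.5, -3.1]
opening: 0.152
grasp_force: 58.8
```

Run:
```python
from h import *
st()
for n in ['wrist','top']: shot(n,n+'5.png')
st()
a=cv2.imread('pics/wrist5.png')[60:300,220:420]; b=cv2.imread('pics/top5.png')[160:240,220:320]
c=np.zeros((600,800,3),np.uint8); c[:480,:400]=cv2.resize(a,(400,480)); c[:320,400:]=cv2.resize(b,(400,320)); cv2.imwrite('pics/c5.png',c[:480])
```

```text
t 9.28 tcp [0.597  0.1982 0.2114] yawY -2.82 z [ 2.e-04  1.e-04 -1.e+00] F [ 0.65  0.54 -3.05] M [ 0.031 -0.089  0.046] op 0.152 g 58.8
t 9.38 tcp [0.597  0.1981 0.2113] yawY -2.82 z [-0. -0. -1.] F [ 0.24  0.7  -2.82] M [ 0.027 -0.055 -0.008] op 0.154 g 58.8
```

View pics/c5.png

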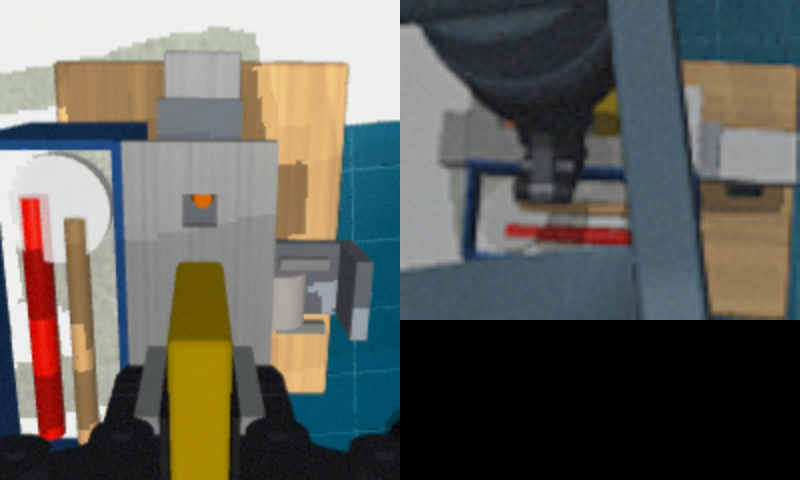

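Run:
```python
from h import *
T=pose(); p=ctrl.camera_params('wrist'); K=np.array(p['K']);D=np.array(p['dist']); M=T@np.array(p['mount'])
im=cv2.imread('pics/wrist5.png').astype(int)
c=im[150:180,305:335]; B,G,Rr=c[...,0],c[...,1],c[...,2]
o=(Rr>1.6*B)&(Rr>70); v,u=np.nonzero(o); print('orange u',u.min()+305,u.max()+305,'v',v.min()+150,v.max()+150); 
for row in c.sum(2): print(' '.join('%3d'%x for x in row))
print(o.astype(int)[:,:].sum(1),o.sum(0))
def ray(u,v,z):
    r=cv2.undistortPoints(np.array([[[u,v]]],float),K,D)[0,0]; dr=M[:3,:3]@np.r_[r,1]; q=M[:3,3]+dr*(z-M[2,3])/dr[2]; return ((q-T[:3,3])@T[:3,:3]*1000).round(2)
for uu,vv in [(310.5,156.5),(328.5,173.5)]: print('hole',ray(uu,vv,.181))
for uu,vv in [(u.min()+304.5,v.min()+149.5),(u.max()+305.5,v.max()+150.5)]: print('pin',ray(uu,vv,.164))
```

```text
orange u 315 326 v 157 163
486 490 484 488 493 485 480 482 473 465 456 469 489 484 480 470 467 483 485 484 482 469 481 477 471 472 469 476 471 474
487 478 486 481 489 480 476 479 474 463 453 470 489 479 483 474 473 476 482 482 481 470 471 473 479 475 472 470 483 485
484 479 483 488 493 481 483 477 469 467 457 471 494 482 479 479 466 484 486 485 477 471 474 479 479 474 476 466 475 477
481 487 487 482 490 479 482 477 476 467 460 476 483 482 480 466 478 480 485 477 488 470 472 479 471 474 478 474 478 483
478 483 481 479 484 475 485 480 464 463 462 468 481 490 479 475 473 481 488 476 476 475 478 475 474 474 468 472 478 479
481 475 486 486 488 483 471 473 475 462 456 469 481 476 465 473 473 486 480 486 474 467 474 475 469 463 470 472 472 479
479 476 482 479 480 474 474 477 465 461 456 474 480 484 479 472 475 485 479 477 472 465 467 479 479 473 463 467 472 472
478 476 478 485 489 466 394 355 359 347 294 282 343 379 400 388 387 396 395 394 330 290 336 406 469 471 469 468 465 479
473 478 480 477 471 472 369 328 324 313 240 202 288 315 326 319 324 323 320 311 265 215 323 383 475 477 477 467 4
[... 2079 characters left out ...]
418 420 410 419 413 416 423 407 406 416 415 424 407 415 412 421 413 414 413 412 411 418
413 421 426 423 427 419 410 420 415 401 392 406 422 422 419 405 409 409 423 410 421 426 412 417 425 416 413 409 418 419
407 419 422 414 427 429 416 427 416 400 398 412 423 419 416 409 406 417 422 424 422 419 409 420 415 421 409 412 418 427
412 419 421 419 418 410 414 421 418 413 402 399 424 412 422 406 397 410 418 423 406 421 419 427 422 411 411 413 412 417
[ 0  0  0  0  0  0  0 10 12 11 10  9  7  5  0  0  0  0  0  0  0  0  0  0
  0  0  0  0  0  0] [0 0 0 0 0 0 0 0 0 0 1 4 5 6 7 7 7 7 7 6 5 2 0 0 0 0 0 0 0 0]
hole [43.23 -5.22 30.29]
hole [33.1   5.32 30.29]
pin [40.19 -3.19 47.29]
pin [35.65  4.49 47.29]
```

Call:
apply_moves(moves=[{"jaw":0,"offset":[0.4,0.6,2],"rot":[0,0,0]},{"jaw":0,"offset":[0,0,4],"rot":[0,0,0]},{"jaw":0,"offset":[0,0,4],"rot":[0,0,0]},{"jaw":0,"offset":[0,0,2],"rot":[0,0,0]},{"jaw":0,"offset":[0,0,2],"rot":[0,0,0]}])

```text
time_s: 10.0
eef_pos: [0.5976, 0.1985, 0.197]
eef_rot: [-0.0, 0.724, 0.689, -0.0]
wrist_force: [-0.4, 0.8, -2.1]
opening: 0.151
grasp_force: 58.9
```

Call:
apply_moves(moves=[{"jaw":0,"offset":[0,0,0],"rot":[0,0,0]},{"jaw":0,"offset":[0,0,1],"rot":[0,0,0]},{"jaw":0,"offset":[0,0,1],"rot":[0,0,0]},{"jaw":0,"offset":[0,0,0],"rot":[0,0,0]},{"jaw":0,"offset":[0,0,0],"rot":[0,0,0]}])

```text
time_s: 10.62
eef_pos: [0.5976, 0.1985, 0.1953]
eef_rot: [0.0, 0.724, 0.689, 0.0]
wrist_force: [0.2, -0.5, -2.5]
opening: 0.151
grasp_force: 58.9
```

```bash
python3 -c "
from h import *
st()"
```

```text
t 10.62 tcp [0.5976 0.1985 0.1953] yawY -2.82 z [ 0. -0. -1.] F [ 0.17 -0.47 -2.5 ] M [-0.047 -0.09  -0.027] op 0.151 g 58.9
```

Call:
apply_moves(moves=[{"jaw":0,"offset":[0,0,1.5],"rot":[0,0,0]},{"jaw":0,"offset":[0,0,1.5],"rot":[0,0,0]},{"jaw":0,"offset":[0,0,1.5],"rot":[0,0,0]},{"jaw":0,"offset":[0,0,0],"rot":[0,0,0]},{"jaw":0,"offset":[0,0,0],"rot":[0,0,0]}])

```text
time_s: 11.25
eef_pos: [0.5977, 0.1985, 0.1908]
eef_rot: [0.0, 0.724, 0.689, 0.0]
wrist_force: [0.1, -0.7, -2.6]
opening: 0.155
grasp_force: 58.9
```

```bash
python3 -c "
from h import *
st(); shot('wrist','w6.png'); st()
a=cv2.imread('pics/w6.png')[100:220,270:390]; cv2.imwrite('pics/c6.png',cv2.resize(a,(480,480)))"
```

```text
t 11.25 tcp [0.5977 0.1985 0.1908] yawY -2.83 z [ 1.e-04 -0.e+00 -1.e+00] F [ 0.15 -0.72 -2.63] M [-0.05  -0.085  0.01 ] op 0.155 g 58.9
t 11.3 tcp [0.5977 0.1985 0.1908] yawY -2.82 z [ 1.e-04  0.e+00 -1.e+00] F [-0.72 -0.46 -3.22] M [ 0.032 -0.034  0.033] op 0.154 g 58.9
```

View pics/c6.png

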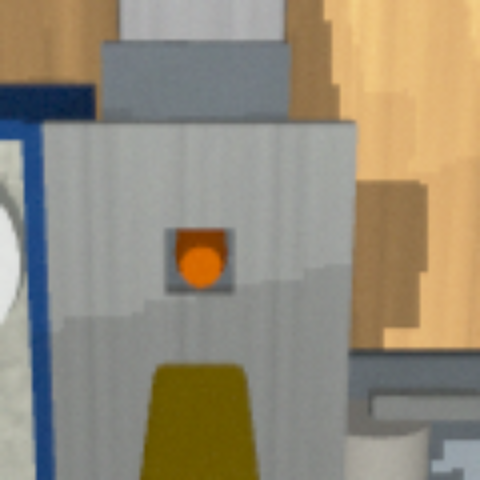

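Call:
apply_moves(moves=[{"jaw":0,"offset":[0,0,1.5],"rot":[0,0,0]},{"jaw":0,"offset":[0,0,1.5],"rot":[0,0,0]},{"jaw":0,"offset":[0,0,1.5],"rot":[0,0,0]},{"jaw":0,"offset":[0,0,1.5],"rot":[0,0,0]},{"jaw":0,"offset":[0,0,0],"rot":[0,0,0]}])

```text
time_s: 11.92
eef_pos: [0.5965, 0.1986, 0.1849]
eef_rot: [-0.001, 0.724, 0.69, -0.001]
wrist_force: [-5.6, -0.2, 2.2]
opening: 0.154
grasp_force: 59.6
```

Call:
apply_moves(moves=[{"jaw":0,"offset":[0,0,1],"rot":[0,0,0]},{"jaw":0,"offset":[0,0,1],"rot":[0,0,0]},{"jaw":0,"offset":[0,0,1],"rot":[0,0,0]},{"jaw":0,"offset":[0,0,1],"rot":[0,0,0]},{"jaw":0,"offset":[0,0,0],"rot":[0,0,0]}])

```text
time_s: 12.55
eef_pos: [0.5965, 0.1986, 0.1804]
eef_rot: [-0.001, 0.724, 0.689, -0.001]
wrist_force: [-5.4, 0.2, 0.2]
opening: 0.155
grasp_force: 59.2
```

```bash
python3 -c "
from h import *
st()"
```

```text
t 12.55 tcp [0.5965 0.1986 0.1804] yawY -2.82 z [-2.6e-03  1.0e-04 -1.0e+00] F [-5.42  0.2   0.21] M [ 0.052  0.969 -0.174] op 0.155 g 59.2
```

Call:
apply_moves(moves=[{"jaw":0,"offset":[0,0.6,1],"rot":[0,0,0]},{"jaw":0,"offset":[0,0,1.5],"rot":[0,0,0]},{"jaw":0,"offset":[0,0,1.5],"rot":[0,0,0]},{"jaw":0,"offset":[0,0,1.5],"rot":[0,0,0]},{"jaw":0,"offset":[0,0,0],"rot":[0,0,0]}])

```text
time_s: 13.18
eef_pos: [0.5966, 0.1986, 0.1741]
eef_rot: [-0.001, 0.724, 0.689, -0.001]
wrist_force: [-6.4, 0.6, -3.1]
opening: 0.153
grasp_force: 59.1
```

Call:
apply_moves(moves=[{"jaw":0,"offset":[0,0,1],"rot":[0,0,0]},{"jaw":0,"offset":[0,0,1],"rot":[0,0,0]},{"jaw":0,"offset":[0,0,1],"rot":[0,0,0]},{"jaw":0,"offset":[0,0,1],"rot":[0,0,0]},{"jaw":0,"offset":[0,0,0],"rot":[0,0,0]}])

```text
time_s: 13.8
eef_pos: [0.5967, 0.1986, 0.1697]
eef_rot: [-0.001, 0.724, 0.69, -0.001]
wrist_force: [-6.1, 0.7, -7.1]
opening: 0.152
grasp_force: 58.4
```

```bash
python3 -c "
from h import *
st()"
```

```text
t 13.8 tcp [0.5967 0.1986 0.1697] yawY -2.82 z [-3.9e-03 -1.0e-04 -1.0e+00] F [-6.08  0.75 -7.05] M [ 0.252  1.096 -0.123] op 0.152 g 58.4
```

Call:
apply_moves(moves=[{"jaw":0,"offset":[0,0,0.7],"rot":[0,0,0]},{"jaw":0,"offset":[0,0,0.7],"rot":[0,0,0]},{"jaw":0,"offset":[0,0,0.7],"rot":[0,0,0]},{"jaw":0,"offset":[0,0,0.5],"rot":[0,0,0]},{"jaw":0,"offset":[0,0,0],"rot":[0,0,0]}])

```text
time_s: 14.42
eef_pos: [0.5975, 0.1984, 0.1679]
eef_rot: [-0.001, 0.724, 0.689, -0.001]
wrist_force: [-4.4, 0.9, -9.0]
opening: 0.154
grasp_force: 58.4
```

Call:
apply_moves(moves=[{"jaw":0,"offset":[0,0,0.5],"rot":[0,0,0]},{"jaw":0,"offset":[0,0,0.5],"rot":[0,0,0]},{"jaw":0,"offset":[0,0,0],"rot":[0,0,0]},{"jaw":0,"offset":[0,0,0],"rot":[0,0,0]},{"jaw":0,"offset":[0,0,0],"rot":[0,0,0]}])

```text
time_s: 15.05
eef_pos: [0.5978, 0.1984, 0.1675]
eef_rot: [-0.0, 0.724, 0.69, -0.0]
wrist_force: [-5.7, 0.2, -6.0]
opening: 0.155
grasp_force: 58.7
```

```bash
python3 -c "
from h import *
st()"
```

```text
t 15.05 tcp [0.5978 0.1984 0.1675] yawY -2.82 z [-9.e-04 -1.e-04 -1.e+00] F [-5.66  0.18 -6.  ] M [ 0.133  1.168 -0.023] op 0.155 g 58.7
```

Call:
apply_moves(moves=[{"jaw":0,"offset":[0,0,0.7],"rot":[0,0,0]},{"jaw":0,"offset":[0,0,0.7],"rot":[0,0,0]},{"jaw":0,"offset":[0,0,0.6],"rot":[0,0,0]},{"jaw":0,"offset":[0,0,0],"rot":[0,0,0]},{"jaw":0,"offset":[0,0,0],"rot":[0,0,0]}])

```text
time_s: 15.68
eef_pos: [0.5979, 0.1985, 0.1675]
eef_rot: [-0.0, 0.724, 0.69, -0.0]
wrist_force: [-10.2, -0.7, 4.6]
opening: 0.148
grasp_force: 60.1
```

Run:
```python
from h import *
st(); im,d,K,D,M=shot('wrist','w7.png'); P=cloud(d,K,D,M)
Z=P[...,2]; X=P[...,0];Y=P[...,1]
m=(Z>.125)&(Z<.142)&(X>.578)&(X<.612)&(Y>.21)&(Y<.32)
for lo in np.arange(.21,.32,.01):
    k=m&(Y>lo)&(Y<lo+.01); print(round(lo,2),k.sum(),np.median(Z[k]).round(4) if k.any() else '')
a=cv2.imread('pics/w7.png')[80:240,240:400]; cv2.imwrite('pics/c7.png',cv2.resize(a,(480,480)))
```

```text
t 15.68 tcp [0.5979 0.1985 0.1675] yawY -2.81 z [-3.e-04 -2.e-04 -1.e+00] F [-10.22  -0.67   4.6 ] M [-0.073  2.103  0.021] op 0.148 g 60.1
0.21 482 0.1363
0.22 863 0.1363
0.23 763 0.1362
0.24 994 0.1362
0.25 1036 0.1359
0.26 564 0.1301
0.27 0 
0.28 0 
0.29 0 
0.3 0 
0.31 0 
0.32 0
```

View pics/c7.png

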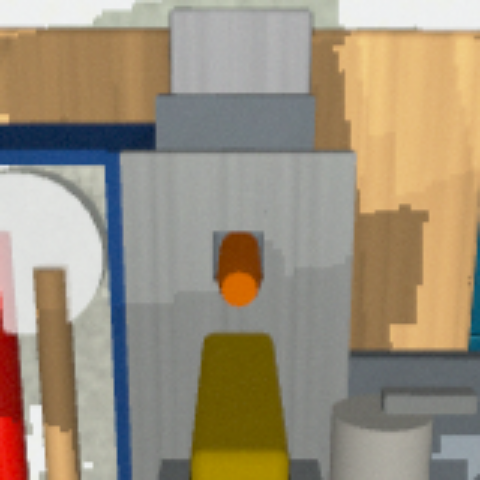

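Call:
apply_moves(moves=[{"jaw":0,"offset":[0,-0.5,-1.2],"rot":[0,0,0]},{"jaw":0,"offset":[0,0,0],"rot":[0,0,0]},{"jaw":0.4,"offset":[0,0,0],"rot":[0,0,0]},{"jaw":0.4,"offset":[0,0,0],"rot":[0,0,0]},{"jaw":0.4,"offset":[0,0,0],"rot":[0,0,0]}])

```text
time_s: 16.35
eef_pos: [0.5989, 0.1984, 0.168]
eef_rot: [0.001, 0.724, 0.689, 0.001]
wrist_force: [0.1, -0.8, 0.5]
opening: 0.401
grasp_force: 0.0
```

Call:
apply_moves(moves=[{"jaw":0.4,"offset":[0,0,0],"rot":[0,0,0]},{"jaw":0.4,"offset":[0,0,-5],"rot":[0,0,0]},{"jaw":0.4,"offset":[0,0,-10],"rot":[0,0,0]},{"jaw":0.4,"offset":[0,0,-15],"rot":[0,0,0]},{"jaw":0.4,"offset":[0,0,-20],"rot":[0,0,0]}])

```text
time_s: 16.98
eef_pos: [0.5977, 0.1985, 0.2182]
eef_rot: [0.0, 0.724, 0.689, 0.0]
wrist_force: [-0.7, -0.1, 0.2]
opening: 0.399
grasp_force: 0.0
```

Call:
apply_moves(moves=[{"jaw":0.4,"offset":[0,0,-30],"rot":[0,0,0]},{"jaw":0.4,"offset":[0,0,-40],"rot":[0,0,0]},{"jaw":0.4,"offset":[0,0,-20],"rot":[0,0,0]},{"jaw":0.4,"offset":[0,0,0],"rot":[0,0,0]},{"jaw":0.4,"offset":[0,0,0],"rot":[0,0,0]}])

```text
time_s: 17.6
eef_pos: [0.597, 0.1983, 0.3052]
eef_rot: [-0.001, 0.724, 0.689, -0.001]
wrist_force: [-0.1, 0.4, -0.4]
opening: 0.4
grasp_force: 0.0
```

Run:
```python
from h import *
st(); im,d,K,D,M=shot('wrist','w8.png'); P=cloud(d,K,D,M)
X,Y,Z=[P[...,i] for i in range(3)]
m=(Z>.125)&(Z<.142)&(X>.578)&(X<.612)&(Y>.13)&(Y<.265)
for lo in np.arange(.13,.27,.01):
    k=m&(Y>lo)&(Y<lo+.01); print(round(lo,2),k.sum(),np.median(Z[k]).round(4) if k.any() else '')
cv2.imwrite('pics/c8.png',im[:,:,::-1])
for t in ['glue','tape','clipbox']:
    i2,d2,K2,D2,M2=shot('side'); P2=cloud(d2,K2,D2,M2)
    for r in ctrl.outline_of('side',t)[:1]: print(t,np.nanmedian(P2[r['region']],0).round(3))
```

```text
t 17.6 tcp [0.597  0.1983 0.3052] yawY -2.83 z [-2.5e-03 -4.0e-04 -1.0e+00] F [-0.11  0.38 -0.43] M [-0.027  0.017  0.015] op 0.4 g 0.0
0.13 162 0.1308
0.14 203 0.1361
0.15 130 0.1361
0.16 139 0.1361
0.17 143 0.1361
0.18 143 0.1361
0.19 137 0.136
0.2 138 0.1361
0.21 169 0.1361
0.22 307 0.1362
0.23 259 0.1361
0.24 332 0.1361
0.25 336 0.1355
0.26 136 0.1301
0.27 0 
glue [0.728 0.025 0.077]
tape [ 0.393 -0.024  0.022]
clipbox [0.497 0.403 0.033]
```

View pics/w8.png

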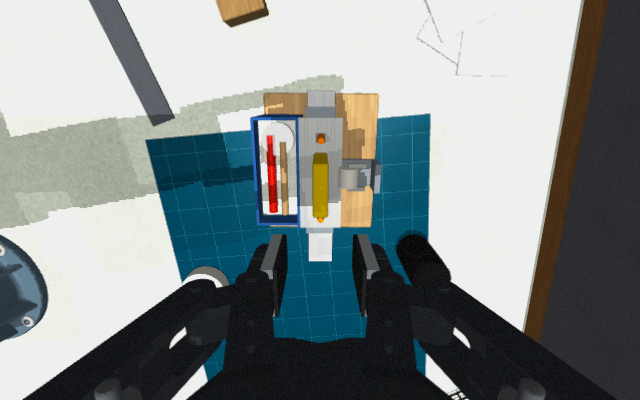

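The wrist picture shows the caddy hung with both pins through the holes, at (321,139) and (320,219). The roller at (350,178) is against the flange's rear edge. The flange top measures 136 mm along its whole length, so it lies flat on the 130 mm seat. The glue, tape and clip box have not moved.

```bash
python3 -c "
from bench import ctrl
print(ctrl.hand_in())"
```

```text
the job is handed in; nothing more can be done
None
```

The caddy hangs on both pins with its flange flat on the pin bar behind the roller catch. The gripper has let go and is clear, the glue, tape and clip box are where they were, and the job was handed in at about 18 s.

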